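Level a bench scale so that it no longer rocks

TASK

The kitchen bench scale rests on its three fixed feet only and its front corners rock when pressed. Turn the two knobs at its front corners clockwise, each until its foot bears firmly on the worktop, but not so far that the front of the scale is jacked up off its middle foot: at the end all five feet must carry weight. Do not press hard on the scale, shove it about or disturb the things around it.

Things in the scene. Friction and masses are not known exactly. Their poses are not given: they have to be found in the camera images.
- scale: bench scale: grey cast frame 165 x 215 mm, flat steel platform (150 x 200 mm, top 46 mm above the underside of the feet), a round lug at each front corner; about 3.3 to 4.7 kg, loose. Origin at worktop level under the frame's middle; -x side is the front (small black display strip), +y its left, z up. Stands on three fixed rubber feet; two screw feet at the front corners hang clear
- left_knob_grip (a point): black fluted knob (28 mm diameter, 34 mm tall, upright axis) of the left levelling screw, front left (+y) corner of the scale. Point on its axis, half-way up, 77 mm above the worktop; free round about above 46 mm. Turns on the spot with about 0.06 N m and stays where left; clockwise from above drives the left screw foot down 1.9 mm per radian. Start gap under the foot unknown, 0.5 to 6 mm
- right_knob_grip (a point): black fluted knob (28 mm diameter, 34 mm tall, upright axis) of the right levelling screw, front right (-y) corner of the scale. Point on its axis, half-way up, 77 mm above the worktop; free round about above 46 mm. Turns on the spot with about 0.06 N m and stays where left; clockwise from above drives the right screw foot down 1.9 mm per radian. Start gap under the foot unknown, 0.5 to 6 mm
- left_foot: left screw foot: bush, spindle and 24 mm rubber foot under the left knob; origin on its axis at (-62, +128, 0) mm in the scale's frame, fixed to the scale, so it does not show how far the foot is out. After first touch the foot takes about 5 to 6 N per mm screwed further with the scale free; if the knob is held at its height it pushes the hand up by 6 to 9 N per mm. Sideways strain of the hand tips the scale a little too
- right_foot: right screw foot: bush, spindle and 24 mm rubber foot under the right knob; origin on its axis at (-62, -128, 0) mm in the scale's frame, fixed to the scale, so it does not show how far the foot is out. After first touch the foot takes about 5 to 6 N per mm screwed further with the scale free; if the knob is held at its height it pushes the hand up by 6 to 9 N per mm. Sideways strain of the hand tips the scale a little too
- foot_middle: fixed rubber foot, 24 mm diameter, in the middle of the scale's front, at (-70, 0, 0) mm in the scale's frame; origin at its underside. Rubber gives 1 mm per 15 N. On three feet it carries about half of the weight (16 to 22 N), the back ones a quarter each; what the two screw feet take comes off this foot
- foot_back_left: the fixed foot at the back left, at (70, 95, 0) mm in the scale's frame; origin at its underside
- foot_back_right: the fixed foot at the back right, at (70, -95, 0) mm in the scale's frame; origin at its underside
- food_tin: bystander: food tin, 57 mm diameter, 72 mm tall; origin under its middle
- cup: bystander: white cup, 64 x 91 mm with its handle, 51 mm tall; origin under its middle
- lemon: bystander: lemon, 70 x 58 x 56 mm; origin at its underside

How it is judged:
By the outcome, as a careful person would: the job done as asked, in the order asked, and still so for the second after the job is handed in, with the robot touching nothing.
It also fails if it takes over 72 s, if anything falls off the work surface, if the arm or the gripper's body presses on something with over 40 N, if the wrist force passes 120 N, or if a joint passes its speed limit or range.

ROBOT

A 6-joint arm with a two-finger parallel gripper is mounted at the origin on a cart in front of the work surface, level with it; the furniture and walls round the work are solid. World frame = base frame: x ahead of the robot, y to its left, z up, the work surface at z = 0. Lengths are in m, angles in rad, forces in N, time in s.
With the tool pointing down it reaches from about 0.375 to 0.9 m from the base axis. Payload 3.1 kg.
Tool frame: the origin (TCP) lies at the very end of the fingers, on their centre line; the grasp point (between the pads) lies 19 mm behind it (manip.hold_point_z is the distance from the TCP to the grasp point, in m); y points along the fingers, z is the direction in which the jaws open and shut, and the axes are right-handed (so a half turn about y gives the same grasp; the last joint's range is limited). The gripper opens to 85 mm and grips with 20 to 120 N. Pads are 22 mm wide; open, the fingers measure 114 mm over their backs; the gripper's body (76 mm by 85 mm) begins 54 mm behind the grasp point. The pads swing forward as they close: fully open they stand 13 mm farther back than shut.
Start: joints at [-1.373, 0.527, 1.433, -0, 1.181, -0.178], TCP at [0.23, -0.581, 0.231] pointing down, gripper open.
Joint ranges: [-3.08, 3.08], [-0.75, 2.2], [0.22, 2.44], [-1.43, 4.57], [0, 2.65], [-2.85, 2.85]. Speed limits (rad/s): [2.79, 2.79, 3.14, 3.14, 3.14, 3.14].

INTERFACE

Orientations are given as a unit quaternion [x, y, z, w].
In Python, from station import manip, eyes, workorder gives the robot as it stands. The module is installed in compiled form; this text tells all that it offers.
- The arm moves only by the shell command python3 -m jog 'ROWS' [OPENING] [FORCE]. ROWS is JSON, a list of rows, each a list of 2 entries, a list of its own where there are three numbers: the shift along the tool's x, y, z in cm, then the turn about the tool's y in rad. A call has 1 to 20 rows; each row is the pose to reach, as a shift and turn from the pose commanded when the call began, along the tool's axes at that moment; what a row does not reach only later rows make up. A row lasts 1/12 s, in which the tool goes at most 41.7 mm and 7.16 degrees, less where a joint would pass 70% of its speed; a pose out of reach is approached as far as the arm can. A call with a gripper value outside its range is refused whole. OPENING is the finger opening in cm, from 0 to 8.54, set as the call begins (- or left out, the last holds). The fingers move at their own pace and stop on an object; FORCE is the grip in N (left out, the last holds). Time passes only in rows, so rows that repeat a pose let the fingers close. It gives the time, the measured TCP pose, the force and the opening at its end, in the units of the state.
- manip.sense(): the state, without advancing time (a new reading comes with each control period).
- eyes.snapshot(name): name is "side" or "top" or "wrist"; returns a dict with "frame" (420x560x3 uint8, red, green, blue), "vfov" (degrees; the focal length in pixels is half the picture's height over the tangent of half this angle, whatever the lens; pixels are square), "cx", "cy" (the principal point, pixels), "rvec" (rotation vector, rad) and "tvec" (3), from world to camera coordinates, as OpenCV has them. Camera axes: x right, y down, z forward; pixel columns grow to the right and rows downward; lengths in m; the calibration is good to about 2 mm. A picture is of the moment at which its call begins. There is no depth.
- workorder.sign_off(): hands the job in, once; it reports no verdict.
The state is a dict: "t": time; "q": joint angles; "qd": joint speeds; "tau": joint torques, N m; "tcp_pos": TCP position; "tool_rot": TCP orientation; "force": force on the tool from outside, world axes, zero at the start; "ft_torque": the same for the moment, N m; "finger_gap": opening from 0.0 (shut) to 1.0 (fully open).
Only numpy, scipy, OpenCV 4.12 (cv2) and the standard library are available. Lean on these libraries where they do the work, as an engineer would, in place of code of your own. Each camera call takes 0.05 s, during which the arm holds its last target. There are 200 camera calls.

## Working session

There is one attempt and no reset: what is moved stays moved. The work goes in short steps, Python scripts to look and compute and a shell command to move; the robot and the scene stay as the last step left them, time stands still between calls to the robot, and variables do not carry over. Pictures are saved under pics/ and viewed, about 8 in all and at most 12, crops included, and the job is handed in when it is done.

```bash
mkdir -p pics; cat > h.py <<'E'
import numpy as np,cv2
from scipy.spatial.transform import Rotation as R
from station import manip,eyes,workorder
def snap(n,f):
    s=eyes.snapshot(n);cv2.imwrite(f'pics/{f}.png',s['frame'][:,:,::-1]);c={k:np.array(s[k]) for k in s if k!='frame'};np.savez(f'pics/{f}.npz',**c);return s
def ray(f,u,v,z):
    c=np.load(f'pics/{f}.npz');F=210/np.tan(np.radians(c['vfov'])/2)
    M=cv2.Rodrigues(c['rvec'])[0];o=-M.T@c['tvec'].ravel();d=M.T@np.array([(u-c['cx'])/F,(v-c['cy'])/F,1])
    return o+d*(z-o[2])/d[2]
def proj(f,p):
    c=np.load(f'pics/{f}.npz');F=210/np.tan(np.radians(c['vfov'])/2)
    q=cv2.Rodrigues(c['rvec'])[0]@np.array(p)+c['tvec'].ravel();return F*q[:2]/q[2]+[c['cx'],c['cy']]
def totool(dp):
    return R.from_quat(manip.sense()['tool_rot']).inv().apply(dp)*100
E
python3 - <<'E'
from h import *
a=snap('top','top0');b=snap('side','side0')
cv2.imwrite('pics/both.png',cv2.resize(np.vstack([a['frame'],b['frame']])[:,:,::-1],None,fx=.7,fy=.7))
s=manip.sense();print(s,R.from_quat(s['tool_rot']).as_matrix().round(3),manip.hold_point_z)
for n in('top0','side0'):
    c=np.load(f'pics/{n}.npz');print(-cv2.Rodrigues(c['rvec'])[0].T@c['tvec'].ravel(),c['vfov'])
E
```

```text
{'t': 0.1, 'q': array([-1.37248971e+00,  5.28425854e-01,  1.43377909e+00, -7.38867595e-06,
        1.18137663e+00, -1.78489403e-01]), 'qd': array([ 0.0023113 , -0.00195221, -0.00014895, -0.00081871, -0.00088834,
       -0.0001044 ]), 'tau': array([-5.58217016e-04, -4.43303919e+01, -1.78585553e+01, -2.22135018e-04,
        3.91729773e-03,  1.33502246e-05]), 'tcp_pos': array([ 0.22986777, -0.58050398,  0.23039754]), 'tool_rot': array([-0.13244114,  0.6952975 , -0.69389124,  0.13242237]), 'force': array([ 0.24017897, -0.37207107,  0.04937278]), 'ft_torque': array([ 0.00053939, -0.02064068, -0.00870616]), 'finger_gap': 1.0011649095283102} [[-0.93  -0.     0.368]
 [-0.368  0.002 -0.93 ]
 [-0.    -1.    -0.002]] 0.0187
[0.42379199 0.09034091 1.01004174] 54.50678757421701
[ 0.35327367 -0.81797517  0.45630252] 48.91335424313814
```

View pics/top0.png

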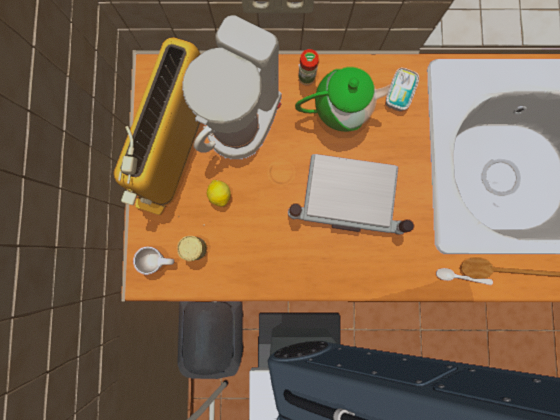

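View pics/side0.png

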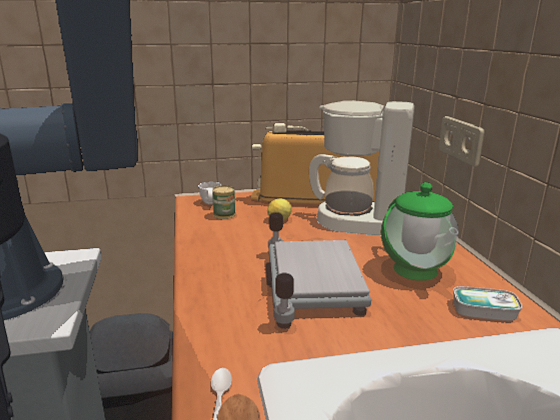

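Top view: left knob top about (295,211), right knob top about (406,226), front towards the robot. The clutter stays clear of the knobs. Next I enlarge the knobs.

```bash
python3 - <<'E'
from h import *
a=cv2.imread('pics/top0.png');b=cv2.imread('pics/side0.png')
A=cv2.resize(a[190:250,280:420],None,fx=5,fy=5,interpolation=2);B=cv2.resize(b[205:265,230:370],None,fx=5,fy=5,interpolation=2)
B=cv2.resize(b[205:335,230:370],None,fx=2,fy=2)
cv2.imwrite('pics/c1.png',np.vstack([A,np.hstack([B,np.zeros((260,420,3),np.uint8)])]))
for u,v in((295,211),(406,226)): print(ray('top0',u,v,.094))
for u,v in((276,218),(285,279)): print(ray('side0',u,v,.094))
E
```

```text
[0.52132391 0.05293269 0.094     ]
[ 0.48806235 -0.19622002  0.094     ]
[0.52246005 0.02967874 0.094     ]
[ 0.48862769 -0.21139922  0.094     ]
```

View pics/c1.png

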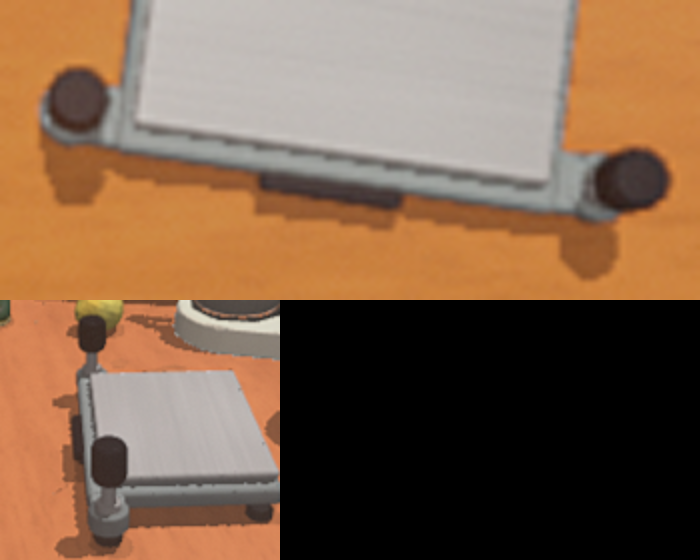

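```bash
python3 - <<'E'
from h import *
L=ray('top0',295.8,209.7,.092);Rr=ray('top0',407.2,225.5,.092)
print(L,Rr,np.linalg.norm(L-Rr))
L2=ray('side0',276,221.5,.077);R2=ray('side0',284.5,285.5,.077)
print(L2,R2,np.linalg.norm(L2-R2))
d=L-Rr;print('scale yaw',np.degrees(np.arctan2(-d[0],d[1])))
for n,p in(('L',L),('R',Rr)): print(n,np.linalg.norm(p[:2]))
E
```

```text
[0.52450182 0.05103243 0.092     ] [ 0.4893368  -0.19958156  0.092     ] 0.25306906889217895
[0.52671185 0.05092423 0.077     ] [ 0.48993275 -0.20240726  0.077     ] 0.2559873940300149
scale yaw -7.987336711675004
L 0.5269786231122229
R 0.5284726169051539
```

```bash
python3 -m jog '[[[-38.1,5.0,-25.7],-1.4],[[-38.1,5.0,-25.7],-1.4],[[-38.1,5.0,-25.7],-1.4],[[-38.1,5.0,-25.7],-1.4],[[-38.1,5.0,-25.7],-1.4],[[-38.1,5.0,-25.7],-1.4],[[-38.1,5.0,-25.7],-1.4],[[-38.1,5.0,-25.7],-1.4],[[-38.1,5.0,-25.7],-1.4],[[-38.1,5.0,-25.7],-1.4],[[-38.1,5.0,-25.7],-1.4],[[-38.1,5.0,-25.7],-1.4],[[-38.1,5.0,-25.7],-1.4],[[-38.1,5.0,-25.7],-1.4],[[-38.1,5.0,-25.7],-1.4],[[-38.1,5.0,-25.7],-1.4]]' 5
python3 - <<'E'
from h import *
s=manip.sense();print(s['q'],R.from_quat(s['tool_rot']).as_matrix().round(3),s['force'],totool(np.array([.4897,-.2015,.10])-s['tcp_pos']))
snap('wrist','w1'); print(proj('w1',[.4897,-.2015,.094]),proj('w1',[.4897,-.2015,.06]))
E
```

```text
t: 1.43
tcp_pos: [0.4891, -0.2035, 0.1814]
tool_rot: [0.548, -0.447, 0.447, -0.548]
force: [-0.3, -0.2, -0.2]
finger_gap: 0.587
[-6.05207986e-01  4.68806567e-01  1.72272848e+00 -3.42620454e-04
  9.49791668e-01 -8.07964586e-01] [[ 0.202  0.     0.979]
 [-0.979 -0.     0.202]
 [ 0.    -1.    -0.   ]] [-0.32868827 -0.24672075 -0.16931667] [-0.18699071  8.14174348  0.09817193]
[277.85517064 212.14102343] [277.70733932 198.57467596]
```

View pics/w1.png

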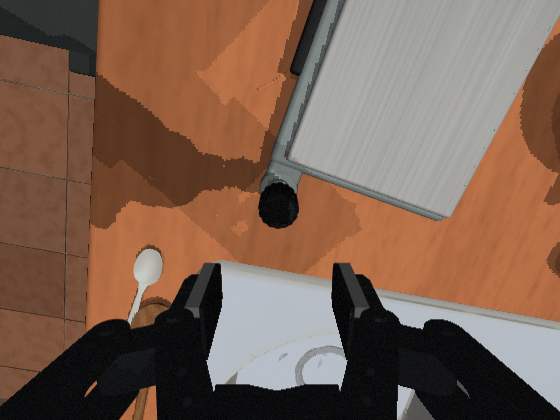

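Wrist view: the right knob sits at u 258–298, v 181–228, so its top is near (278,208), within 4 px of the prediction. I turn back further to get clockwise range and take a second sighting.

```bash
python3 -m jog '[[[-0.2,4,0.1],-1.2],[[-0.2,4,0.1],-1.2],[[-0.2,4,0.1],-1.2],[[-0.2,4,0.1],-1.2],[[-0.2,4,0.1],-1.2],[[-0.2,4,0.1],-1.2],[[-0.2,4,0.1],-1.2],[[-0.2,4,0.1],-1.2],[[-0.2,4,0.1],-1.2],[[-0.2,4,0.1],-1.2],[[-0.2,4,0.1],-1.2],[[-0.2,4,0.1],-1.2]]' 5
python3 - <<'E'
from h import *
s=manip.sense();print(s['q'],s['force'])
print(ray('w1',278,208.3,.094))
im=snap('wrist','w2')['frame']
g=(im.max(2)<45).astype(np.uint8)
p=proj('w2',[.4897,-.2015,.094]);print(p)
n,l,st,c=cv2.connectedComponentsWithStats(g)
print(l[int(p[1]),int(p[0])],st[l[int(p[1]),int(p[0])]])
u,v=p.astype(int);cv2.imwrite('pics/w2c.png',cv2.resize(im[max(0,v-70):v+70,u-70:u+70,::-1],None,fx=4,fy=4));print(max(0,v-70),u-70)
E
```

```text
t: 2.48
tcp_pos: [0.4899, -0.2008, 0.1415]
tool_rot: [0.705, -0.06, 0.06, -0.705]
force: [0.5, -1.3, 0.1]
finger_gap: 0.585
[-6.00207533e-01  5.30052862e-01  1.75754787e+00 -8.22749203e-05
  8.53715791e-01 -2.00208375e+00] [ 0.45410904 -1.25976147  0.07168059]
[ 0.48922929 -0.19872499  0.094     ]
[276.92226718 237.22980334]
33 [ 254  200   47   55 2060]
167 206
```

View pics/w2c.png

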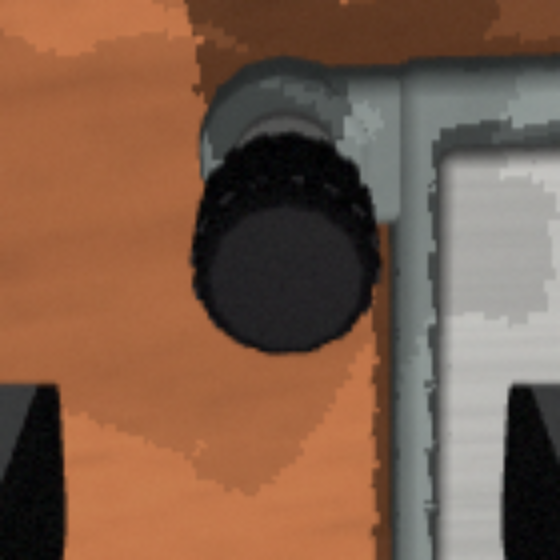

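The knob top circle is centred at (286,262) in the crop, which is full-frame (277.5,232.5).

```bash
python3 - <<'E'
from h import *
p=ray('w2',277.5,232.5,.092);print(p)
s=manip.sense();print(totool(np.array([.4897,-.2005,.061])-s['tcp_pos']),s['force'])
E
```

```text
[ 0.48759037 -0.20079127  0.092     ]
[-0.0343068   8.04233709  0.00937452] [-0.6175241  -0.32068903  1.05054811]
```

The wrist-camera bias cancels out between the two views, which gives the right knob axis at about (0.4897, -0.201). I go down, then grip.

```bash
python3 -m jog '[[[-0.03,3,0],0],[[-0.03,6,0],0],[[-0.03,8,0],0],[[-0.03,8,0],0],[[-0.03,8,0],0],[[-0.03,8,0],0]]' 5
python3 -m jog '[[[0,0,0],0],[[0,0,0],0],[[0,0,0],0],[[0,0,0],0],[[0,0,0],0],[[0,0,0],0],[[0,0,0],0],[[0,0,0],0],[[0,0,0],0],[[0,0,0],0]]' 2 30
python3 - <<'E'
from h import *
s=manip.sense();print(s['t'],s['tcp_pos'],s['force'],s['ft_torque'],s['finger_gap'],R.from_quat(s['tool_rot']).inv().apply(s['force']))
E
```

```text
t: 3.03
tcp_pos: [0.4906, -0.2003, 0.0621]
tool_rot: [0.705, -0.058, 0.059, -0.704]
force: [0.3, -0.4, -0.7]
finger_gap: 0.587
t: 3.87
tcp_pos: [0.4907, -0.2007, 0.0623]
tool_rot: [0.705, -0.057, 0.059, -0.704]
force: [-1.2, -2.6, 6.7]
finger_gap: 0.319
3.8667 [ 0.49072787 -0.20069492  0.06234681] [-1.22836297 -2.57014564  6.71089515] [-0.39047911  0.1669353   0.00589338] 0.31874098140015966 [-0.77474039 -6.70835796 -2.74742583]
```

```bash
python3 -m jog '[[[0,-0.05,0],0],[[0,-0.05,0],0],[[0,-0.05,0],0]]'
python3 -m jog '[[[0,-0.05,0],0],[[0,-0.05,0],0],[[0,-0.05,0],0]]'
```

```text
t: 4.12
tcp_pos: [0.4907, -0.2007, 0.0624]
tool_rot: [0.705, -0.057, 0.059, -0.704]
force: [-0.9, -3.5, 5.0]
finger_gap: 0.319
t: 4.37
tcp_pos: [0.4907, -0.2005, 0.0626]
tool_rot: [0.705, -0.058, 0.059, -0.704]
force: [-0.1, -4.0, 4.2]
finger_gap: 0.316
```

```bash
python3 -m jog '[[[0,-0.1,0],0],[[0,-0.1,0],0],[[0,-0.1,0],0]]'
python3 -m jog '[[[0,-0.05,0],0],[[0,-0.05,0],0],[[0,-0.05,0],0]]'
```

```text
t: 4.62
tcp_pos: [0.4907, -0.2004, 0.0631]
tool_rot: [0.705, -0.058, 0.059, -0.704]
force: [1.5, -4.6, 0.5]
finger_gap: 0.314
t: 4.87
tcp_pos: [0.4908, -0.2004, 0.0633]
tool_rot: [0.705, -0.058, 0.059, -0.704]
force: [2.7, -5.5, -3.1]
finger_gap: 0.313
```

```bash
python3 -m jog '[[[0,0.04,-0.1],0],[[0,0.04,-0.1],0],[[0,0.04,-0.1],0],[[0,0.04,-0.1],0]]'
```

```text
t: 5.2
tcp_pos: [0.4906, -0.2006, 0.0632]
tool_rot: [-0.705, 0.058, -0.059, 0.705]
force: [5.3, -0.6, -3.0]
finger_gap: 0.316
```

```bash
python3 -m jog '[[[0.05,0.04,0],0],[[0.05,0.04,0],0],[[0.05,0.04,0],0],[[0.05,0.04,0],0]]'
python3 -m jog '[[[0,0,0],0.12],[[0,0,0],0.24],[[0,0,0],0.24]]'
python3 -m jog '[[[0,0,0],0.12],[[0,0,0],0.24],[[0,0,0],0.24]]'
```

```text
t: 5.53
tcp_pos: [0.4906, -0.2006, 0.063]
tool_rot: [-0.705, 0.058, -0.058, 0.705]
force: [5.2, -0.7, -1.9]
finger_gap: 0.313
t: 5.78
tcp_pos: [0.4905, -0.2008, 0.063]
tool_rot: [-0.692, 0.143, -0.143, 0.693]
force: [4.8, -2.1, -1.5]
finger_gap: 0.313
t: 6.03
tcp_pos: [0.4904, -0.201, 0.0631]
tool_rot: [0.671, -0.224, 0.224, -0.671]
force: [3.9, -2.1, -2.0]
finger_gap: 0.315
```

```bash
for i in 1 ; do python3 -m jog '[[[0,0,0],0.12],[[0,0,0],0.24],[[0,0,0],0.24]]'; done | grep -E 't:|force|pos'
python3 -m jog '[[[0,0,0],0.12],[[0,0,0],0.24],[[0,0,0],0.24]]' | grep -E 't:|force|pos'
python3 -m jog '[[[0,0,0],0.12],[[0,0,0],0.24],[[0,0,0],0.24]]' | grep -E 't:|force|pos'
```

```text
t: 6.28
tcp_pos: [0.4903, -0.2011, 0.0631]
tool_rot: [0.64, -0.302, 0.302, -0.639]
force: [4.1, -2.8, -0.8]
t: 6.53
tcp_pos: [0.4901, -0.2012, 0.0631]
tool_rot: [0.599, -0.376, 0.376, -0.599]
force: [1.9, -3.5, -0.4]
t: 6.78
tcp_pos: [0.49, -0.2013, 0.0631]
tool_rot: [0.55, -0.444, 0.444, -0.55]
force: [1.3, -4.8, -0.1]
```

```bash
python3 -m jog '[[[0,0,0],0.12],[[0,0,0],0.24],[[0,0,0],0.24]]' | grep -E 't:|force|pos'
python3 -m jog '[[[0,0,0],0.12],[[0,0,0],0.24],[[0,0,0],0.24]]' | grep -E 't:|force|pos'
```

```text
t: 7.03
tcp_pos: [0.4898, -0.2013, 0.0632]
tool_rot: [-0.493, 0.507, -0.507, 0.492]
force: [0.9, -5.9, 1.4]
t: 7.28
tcp_pos: [0.4896, -0.2012, 0.0633]
tool_rot: [-0.429, 0.562, -0.562, 0.428]
force: [-0.6, -5.0, 2.3]
```

```bash
python3 - <<'E'
from h import *
s=manip.sense();print(s['q'][5],s['force'],totool(np.array([-.0001,-.001,0])))
E
```

```text
-0.3311042631779554 [-0.58675219 -4.96260946  2.32907033] [9.90756556e-02 5.87601082e-05 1.68526266e-02]
```

```bash
python3 -m jog '[[[0.1,0,0.02],0],[[0.1,0,0.02],0],[[0.1,0,0.02],0]]' | grep -E 't:|force|pos'
python3 -m jog '[[[0,0,0],0.12],[[0,0,0],0.24],[[0,0,0],0.24]]' | grep -E 't:|force|pos'
python3 -m jog '[[[0,0,0],0.12],[[0,0,0],0.24],[[0,0,0],0.24]]' | grep -E 't:|force|pos'
```

```text
t: 7.53
tcp_pos: [0.4896, -0.2014, 0.0632]
tool_rot: [-0.428, 0.563, -0.562, 0.428]
force: [0.4, -1.4, 3.8]
t: 7.78
tcp_pos: [0.4894, -0.2013, 0.0633]
tool_rot: [-0.357, 0.611, -0.61, 0.356]
force: [-0.8, -1.8, 6.4]
t: 8.03
tcp_pos: [0.4892, -0.2011, 0.0635]
tool_rot: [-0.281, 0.65, -0.648, 0.28]
force: [-0.5, -1.3, 8.1]
```

```bash
python3 -m jog '[[[0,-0.05,0],0],[[0,-0.1,0],0],[[0,-0.1,0],0]]' | grep -E 't:|force|pos'
python3 -m jog '[[[0,-0.05,0],0],[[0,-0.1,0],0],[[0,-0.1,0],0],[[0,-0.1,0],0]]' | grep -E 't:|force|pos'
```

```text
t: 8.28
tcp_pos: [0.4893, -0.2011, 0.0638]
tool_rot: [-0.282, 0.649, -0.648, 0.281]
force: [-0.5, -1.1, 3.4]
t: 8.62
tcp_pos: [0.4894, -0.201, 0.0642]
tool_rot: [-0.281, 0.65, -0.648, 0.28]
force: [0.6, 0.5, -5.0]
```

```bash
python3 - <<'E'
import numpy as np
P=np.array([[-62,128],[-62,-128],[-70,0],[70,95],[70,-95.]]);A=np.c_[np.ones(5),P];k=15
def sol(W,hl,hr,F=0): # h = protrusion past first touch plane; unilateral
    z0=np.linalg.solve(A[2:].T@A[2:]*k,[0,0,0]+np.linalg.lstsq(A[2:].T,np.array([-W,0,0.]),rcond=None)[0]@np.zeros((3,3)) if 0 else np.array([-W,0,0]))
    gap=np.array([A[0]@z0-0,A[1]@z0,0,0,0]) # corner height at touch
    prot=np.array([hl-gap[0],hr-gap[1],0,0,0])
    act=np.ones(5,bool);b=np.array([-W+F,F*P[1,0],F*P[1,1]])
    for _ in range(50):
        a=A[act];z=np.linalg.solve(a.T@a*k,b+k*a.T@prot[act]) if act.sum()>2 else z
        f=k*(prot-A@z);n=f>0
        if (n==act).all():break
        act=n
    return f*act,(z-z0)@A[1]
for W in(33,40,46):
    for hl,hr in((-9,.5),(-9,1),(-9,1.5),(.5,.5),(.7,.7),(1,1),(1.5,1.5),(1,1.5),(.7,1.2),(0.5,1.5)):
        f,dz=sol(W,hl,hr);print(W,hl,hr,f.round(1),round(dz,2))
E
```

```text
33 -9 0.5 [-0.  11.7  5.4 15.8 -0. ] 1.85
33 -9 1 [-0.  11.7  5.4 15.8 -0. ] 2.35
33 -9 1.5 [-0.  11.7  5.4 15.8 -0. ] 2.85
33 0.5 0.5 [ 8.7  8.7 -0.   7.7  7.7] 2.05
33 0.7 0.7 [ 8.8  8.8 -0.   7.8  7.8] 2.25
33 1 1 [ 8.8  8.8 -0.   7.8  7.8] 2.55
33 1.5 1.5 [ 8.7  8.7 -0.   7.7  7.7] 3.05
33 1 1.5 [ 7.4 10.1 -0.   9.5  6. ] 2.97
33 0.7 1.2 [ 7.4 10.1 -0.   9.5  6. ] 2.67
33 0.5 1.5 [ 6.1 11.4 -0.  11.3  4.2] 2.88
40 -9 0.5 [-0.  14.2  6.6 19.2 -0. ] 2.14
40 -9 1 [-0.  14.2  6.6 19.2 -0. ] 2.64
40 -9 1.5 [-0.  14.2  6.6 19.2 -0. ] 3.14
40 0.5 0.5 [10.6 10.6 -0.   9.4  9.4] 2.38
40 0.7 0.7 [10.6 10.6 -0.   9.4  9.4] 2.58
40 1 1 [10.6 10.6 -0.   9.4  9.4] 2.88
40 1.5 1.5 [10.6 10.6 -0.   9.4  9.4] 3.38
40 1 1.5 [ 9.3 11.9 -0.  11.2  7.6] 3.29
40 0.7 1.2 [ 9.3 11.9 -0.  11.2  7.6] 2.99
40 0.5 1.5 [ 7.9 13.3 -0.  13.   5.8] 3.21
46 -9 0.5 [-0.  16.4  7.6 22.1 -0. ] 2.39
46 -9 1 [-0.  16.4  7.6 22.1 -0. ] 2.89
46 -9 1.5 [-0.  16.4  7.6 22.1 -0. ] 3.39
46 0.5 0.5 [12.2 12.2 -0.  10.8 10.8] 2.67
46 0.7 0.7 [12.2 12.2 -0.  10.8 10.8] 2.87
46 1 1 [12.2 12.2 -0.  10.8 10.8] 3.17
46 1.5 1.5 [12.2 12.2 -0.  10.8 10.8] 3.67
46 1 1.5 [10.9 13.5 -0.  12.6  9. ] 3.58
46 0.7 1.2 [10.9 13.5 -0.  12.6  9. ] 3.28
46 0.5 1.5 [ 9.5 14.9 -0.  14.4  7.2] 3.49
```

```bash
cat > model.py <<'E'
import numpy as np
P=np.array([[-62,128],[-62,-128],[-70,0],[70,95],[70,-95.]]);A=np.c_[np.ones(5),P];k=15
def sol(W,hl,hr,F=0,i=1): # h past first touch, F = pull up at knob i
    z0=np.linalg.solve(A[2:].T@A[2:]*k,[-W,0,0])
    prot=np.array([A[0]@z0+hl,A[1]@z0+hr,0,0,0])
    act=prot>-5;b=np.array([-W,0,0])+F*A[i]
    for _ in range(50):
        a=A[act];z=np.linalg.solve(a.T@a*k,b+k*a.T@prot[act])
        f=k*(prot-A@z);n=f>0
        if (n==act).all():break
        act=n
    return f*act,(z-z0)@A[0],(z-z0)@A[1]
E
python3 - <<'E'
from model import *
for W in(33,46):
    for hl,hr in((-9,.5),(-9,1),(-9,1.5),(-9,2),(.5,.5),(.7,.7),(1,1),(1.5,1.5),(1,1.5),(.7,1.2),(0.5,1.5)):
        f,a,b=sol(W,hl,hr);print(W,hl,hr,f.round(1),round(a,2),round(b,2))
print([ (F,round(sol(40,-9,-9,F)[2],2)) for F in (-6,-3,-1,1,3,5)],[ (F,round(sol(40,-9,1.4,F)[2],2)) for F in (-8,-3,3,5)])
E
```

```text
33 -9 0.5 [-0.   2.7 14.  10.   6.4] -0.0 0.32
33 -9 1 [-0.   5.4 11.4 11.7  4.5] -0.01 0.64
33 -9 1.5 [-0.   8.   8.9 13.4  2.6] -0.01 0.96
33 -9 2 [-0.  10.7  6.4 15.2  0.7] -0.01 1.29
33 0.5 0.5 [ 2.7  2.7 11.4  8.1  8.1] 0.32 0.32
33 0.7 0.7 [3.8 3.8 9.4 8.  8. ] 0.45 0.45
33 1 1 [5.4 5.4 6.3 7.9 7.9] 0.64 0.64
33 1.5 1.5 [8.1 8.1 1.2 7.8 7.8] 0.96 0.96
33 1 1.5 [5.4 8.1 3.8 9.7 6.1] 0.64 0.96
33 0.7 1.2 [3.8 6.5 6.8 9.8 6.2] 0.45 0.77
33 0.5 1.5 [ 2.7  8.1  6.3 11.5  4.4] 0.32 0.96
46 -9 0.5 [-0.   2.7 20.5 13.2  9.6] -0.0 0.32
46 -9 1 [-0.   5.4 17.9 15.   7.7] -0.01 0.64
46 -9 1.5 [-0.   8.  15.4 16.7  5.9] -0.01 0.96
46 -9 2 [-0.  10.7 12.9 18.4  4. ] -0.01 1.29
46 0.5 0.5 [ 2.7  2.7 17.9 11.3 11.3] 0.32 0.32
46 0.7 0.7 [ 3.8  3.8 15.9 11.3 11.3] 0.45 0.45
46 1 1 [ 5.4  5.4 12.8 11.2 11.2] 0.64 0.64
46 1.5 1.5 [ 8.1  8.1  7.7 11.  11. ] 0.96 0.96
46 1 1.5 [ 5.4  8.1 10.3 12.9  9.3] 0.64 0.96
46 0.7 1.2 [ 3.8  6.5 13.3 13.   9.4] 0.45 0.77
46 0.5 1.5 [ 2.7  8.1 12.8 14.8  7.6] 0.32 0.96
[(-6, np.float64(-0.72)), (-3, np.float64(-0.36)), (-1, np.float64(-0.12)), (1, np.float64(0.12)), (3, np.float64(0.36)), (5, np.float64(0.6))] [(-8, np.float64(0.56)), (-3, np.float64(0.77)), (3, np.float64(1.03)), (5, np.float64(1.11))]
```

```bash
python3 -m jog '[[[0,0.05,0],-0.1],[[0,0.05,0],-0.2],[[0,0.05,0],-0.2],[[0,0.05,0],-0.2]]' | grep -E 't:|force|pos'
python3 -m jog '[[[0,0.02,0],0],[[0,0.02,0],0],[[0,0.02,0],0]]' | grep -E 't:|force|pos'
```

```text
t: 8.95
tcp_pos: [0.4895, -0.2012, 0.064]
tool_rot: [-0.344, 0.619, -0.617, 0.343]
force: [0.4, 0.4, -4.5]
t: 9.2
tcp_pos: [0.4895, -0.2012, 0.064]
tool_rot: [-0.344, 0.619, -0.617, 0.344]
force: [-1.0, 1.5, -5.2]
```

```bash
python3 -m jog '[[[0,0.08,0],0],[[0,0.08,0],0],[[0,0.08,0],0],[[0,0.08,0],0]]' | grep -E 't:|force|pos'
python3 -m jog '[[[0,0.05,0],0],[[0,0.05,0],0],[[0,0.05,0],0],[[0,0.05,0],0]]' | grep -E 't:|force|pos'
```

```text
t: 9.53
tcp_pos: [0.4895, -0.2014, 0.0637]
tool_rot: [-0.344, 0.618, -0.617, 0.344]
force: [-2.9, 1.1, 1.2]
t: 9.87
tcp_pos: [0.4896, -0.2014, 0.0634]
tool_rot: [-0.345, 0.618, -0.617, 0.344]
force: [-5.0, 2.2, 5.3]
```

```bash
python3 -m jog '[[[0,-0.06,0],0],[[0,-0.06,0],0],[[0,-0.06,0],0]]' | grep -E 't:|force|pos'
python3 -m jog '[[[0,0,0],0],[[0,0,0],0],[[0,0,0],0],[[0,0,0],0],[[0,0,0],0],[[0,0,0],0]]' 5
python3 -m jog '[[[0,-2,0],0],[[0,-5,0],0],[[0,-8,0],0],[[0,-8,0],0],[[0,-8,0],0]]' 5
python3 - <<'E'
from h import *
s=manip.sense();print(s['t'],s['q'],s['tcp_pos'])
t=np.array([.526,.051,.1415]);print(totool(t-s['tcp_pos']),R.from_quat(s['tool_rot']).as_matrix().round(3))
E
```

```text
t: 10.12
tcp_pos: [0.4896, -0.2014, 0.0635]
tool_rot: [-0.344, 0.618, -0.617, 0.344]
force: [-4.2, 1.9, 2.2]
t: 10.62
tcp_pos: [0.4907, -0.2021, 0.0637]
tool_rot: [0.344, -0.617, 0.618, -0.344]
force: [0.0, -0.4, -0.1]
finger_gap: 0.587
t: 11.03
tcp_pos: [0.4915, -0.2026, 0.1454]
tool_rot: [0.343, -0.616, 0.619, -0.345]
force: [0.4, -0.2, 0.3]
finger_gap: 0.582
11.0333 [-6.01434715e-01  5.24651223e-01  1.75260482e+00  3.72032630e-06
  8.59366153e-01 -4.75273675e-02] [ 0.4914738  -0.20264745  0.145355  ]
[-23.38828534   0.32837353 -10.40767876] [[-0.526  0.004  0.85 ]
 [-0.85  -0.003 -0.526]
 [ 0.    -1.     0.005]]
```

```bash
python3 -m jog '[[[-2,0.3,-1],-0.125],[[-4,0.3,-2],-0.25],[[-6,0.3,-3],-0.375],[[-8,0.3,-4],-0.5],[[-10,0.3,-5],-0.625],[[-12,0.3,-6],-0.75],[[-14,0.3,-7],-0.875],[[-16,0.3,-8],-1.0],[[-18,0.3,-9],-1.12],[[-20,0.3,-9.5],-1.24],[[-22,0.3,-10],-1.36],[[-23.4,0.3,-10.4],-1.48],[[-23.4,0.3,-10.4],-1.6],[[-23.4,0.3,-10.4],-1.72],[[-23.4,0.3,-10.4],-1.84],[[-23.4,0.3,-10.4],-1.96],[[-23.4,0.3,-10.4],-2.08],[[-23.4,0.3,-10.4],-2.2],[[-23.4,0.3,-10.4],-2.2]]' 5
python3 - <<'E'
from h import *
s=manip.sense();print(s['q'],R.from_quat(s['tool_rot']).as_matrix().round(3))
im=snap('wrist','w3')['frame']
u,v=proj('w3',[.5257,.0515,.094]).astype(int)
cv2.imwrite('pics/w3c.png',cv2.resize(im[v-70:v+70,u-70:u+70,::-1],None,fx=4,fy=4));print(v-70,u-70,proj('w3',[.5257,.0515,.092]))
E
```

```text
t: 12.62
tcp_pos: [0.5239, 0.052, 0.1392]
tool_rot: [-0.706, -0.026, 0.028, 0.707]
force: [-0.2, -0.1, 0.2]
finger_gap: 0.589
[-1.13574978e-01  5.31561283e-01  1.76452076e+00 -4.00698029e-05
  8.48481892e-01 -1.76146521e+00] [[ 0.997 -0.003 -0.077]
 [ 0.077  0.     0.997]
 [-0.003 -1.     0.001]]
172 207 [277.12262367 241.00078988]
```

View pics/w3c.png

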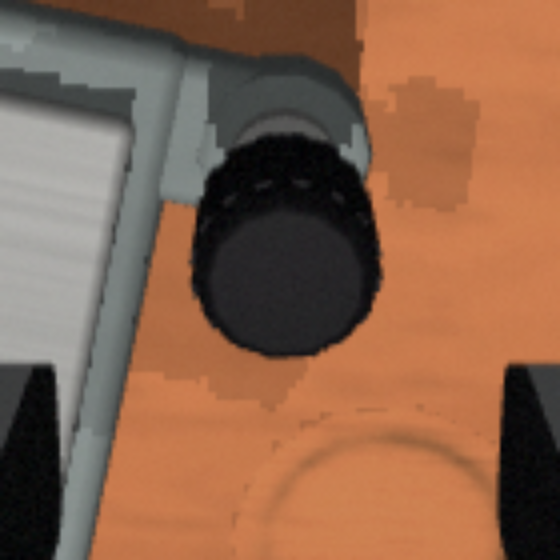

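The left knob top circle is centred at (287,264) in the crop, which is full-frame (278.7,238).

```bash
python3 - <<'E'
from h import *
s=manip.sense();p=ray('w3',278.7,238,.092);x=R.from_quat(s['tool_rot']).as_matrix()[:,0]
q=p+.0023*x;print(p,q,np.linalg.norm(q[:2]-[.4897,-.2012]));q[2]=.061;print(totool(q-s['tcp_pos']))
E
```

```text
[0.5237226  0.05227899 0.092     ] [0.52601652 0.05244612 0.09199415] 0.2562327874634012
[0.22543683 7.83372488 0.03052274]
```

```bash
python3 -m jog '[[[0.22,0,0.03],0],[[0.22,0,0.03],0],[[0.22,3,0.03],0],[[0.22,6,0.03],0],[[0.22,7.7,0.03],0],[[0.22,7.7,0.03],0],[[0.22,7.7,0.03],0],[[0.22,7.7,0.03],0]]' 4
python3 -m jog '[[[0,0,0],0],[[0,0,0],0],[[0,0,0],0],[[0,0,0],0],[[0,0,0],0],[[0,0,0],0],[[0,0,0],0]]' 2 30
python3 -m jog '[[[0,-0.1,0],0],[[0,-0.1,0],0],[[0,-0.1,0],0],[[0,-0.1,0],0]]' | grep -E 't:|force|pos'
```

```text
t: 13.33
tcp_pos: [0.5278, 0.0523, 0.0643]
tool_rot: [0.707, 0.027, -0.026, -0.707]
force: [0.5, -0.5, 0.3]
finger_gap: 0.471
t: 13.92
tcp_pos: [0.528, 0.053, 0.0649]
tool_rot: [-0.706, -0.027, 0.025, 0.707]
force: [0.6, 5.6, 6.3]
finger_gap: 0.314
t: 14.25
tcp_pos: [0.528, 0.0529, 0.0652]
tool_rot: [-0.706, -0.027, 0.025, 0.707]
force: [1.5, 4.9, 2.2]
```

```bash
python3 -m jog '[[[0,0,0],0],[[0,0,0],0],[[0,0,0],0],[[-0.2,0,0.1],0],[[-0.2,0,0.1],0],[[-0.2,0,0.1],0]]' 4
python3 -m jog '[[[0,0,0],0],[[0,0,0],0],[[0,0,0],0],[[0,0,0],0],[[0,0,0],0],[[0,0,0],0],[[0,0,0],0]]' 2 30
python3 -m jog '[[[0,-0.1,0],0],[[0,-0.1,0],0],[[0,-0.1,0],0],[[0,-0.1,0],0]]' | grep -E 't:|force|pos'
```

```text
t: 14.75
tcp_pos: [0.5246, 0.053, 0.0645]
tool_rot: [0.707, 0.026, -0.027, -0.707]
force: [0.3, -0.4, 1.1]
finger_gap: 0.466
t: 15.33
tcp_pos: [0.5249, 0.0531, 0.0646]
tool_rot: [0.707, 0.027, -0.027, -0.707]
force: [-1.0, -1.5, 0.6]
finger_gap: 0.314
t: 15.67
tcp_pos: [0.525, 0.053, 0.0652]
tool_rot: [0.707, 0.026, -0.027, -0.707]
force: [-0.2, -2.2, -5.4]
```

```bash
python3 -m jog '[[[0,0.09,0],0],[[0,0.09,0],0],[[0,0.09,0],0],[[0,0.09,0],0]]' | grep -E 't:|force|pos'
python3 -m jog '[[[0,0,0],0.12],[[0,0,0],0.24],[[0,0,0],0.24]]' | grep -E 't:|force|pos'
python3 -m jog '[[[0,0,0],0.12],[[0,0,0],0.24],[[0,0,0],0.24]]' | grep -E 't:|force|pos'
```

```text
t: 16.0
tcp_pos: [0.525, 0.0531, 0.0649]
tool_rot: [0.707, 0.027, -0.027, -0.707]
force: [-0.5, -3.3, -1.0]
t: 16.25
tcp_pos: [0.525, 0.0534, 0.0649]
tool_rot: [-0.705, 0.059, -0.059, 0.705]
force: [-0.1, -2.4, -2.0]
t: 16.5
tcp_pos: [0.5251, 0.0536, 0.0649]
tool_rot: [-0.692, 0.142, -0.142, 0.693]
force: [0.5, 0.2, -1.1]
```

```bash
python3 -m jog '[[[0,0,0],0.12],[[0,0,0],0.24],[[0,0,0],0.24]]' | grep -E 't:|force|pos'
python3 -m jog '[[[0,0,0],0.12],[[0,0,0],0.24],[[0,0,0],0.24]]' | grep -E 't:|force|pos'
python3 -m jog '[[[0,0,0],0.12],[[0,0,0],0.24],[[0,0,0],0.24]]' | grep -E 't:|force|pos'
```

```text
t: 16.75
tcp_pos: [0.5252, 0.0538, 0.0649]
tool_rot: [-0.671, 0.223, -0.223, 0.671]
force: [0.6, 1.0, -0.7]
t: 17.0
tcp_pos: [0.5254, 0.054, 0.0649]
tool_rot: [-0.639, 0.301, -0.302, 0.64]
force: [0.9, 3.3, -1.3]
t: 17.25
tcp_pos: [0.5257, 0.0541, 0.0649]
tool_rot: [-0.598, 0.375, -0.376, 0.6]
force: [1.6, 5.5, -1.5]
```

```bash
python3 -m jog '[[[-0.08,0,0.07],0],[[-0.08,0,0.07],0],[[-0.08,0,0.07],0]]' | grep -E 't:|force|pos'
python3 -m jog '[[[0,0,0],0.12],[[0,0,0],0.24],[[0,0,0],0.24]]' | grep -E 't:|force|pos'
python3 -m jog '[[[0,0,0],0.12],[[0,0,0],0.24],[[0,0,0],0.24]]' | grep -E 't:|force|pos'
```

```text
t: 17.5
tcp_pos: [0.5257, 0.0543, 0.0649]
tool_rot: [-0.599, 0.375, -0.376, 0.599]
force: [1.4, 2.1, 0.3]
t: 17.75
tcp_pos: [0.526, 0.0543, 0.0651]
tool_rot: [-0.548, 0.445, -0.446, 0.549]
force: [1.2, 3.8, 0.9]
t: 18.0
tcp_pos: [0.5264, 0.0542, 0.0652]
tool_rot: [0.491, -0.507, 0.508, -0.493]
force: [3.3, 3.0, 2.7]
```

```bash
python3 -m jog '[[[0,0,0],0.12],[[0,0,0],0.24],[[0,0,0],0.24]]' | grep -E 't:|force|pos'
python3 -m jog '[[[0,-0.08,0],0],[[0,-0.08,0],0],[[0,-0.08,0],0],[[0,-0.08,0],0]]' | grep -E 't:|force|pos'
```

```text
t: 18.25
tcp_pos: [0.5267, 0.0541, 0.0654]
tool_rot: [0.427, -0.562, 0.564, -0.429]
force: [2.7, 2.6, 3.9]
t: 18.58
tcp_pos: [0.5267, 0.0541, 0.0656]
tool_rot: [0.428, -0.562, 0.563, -0.429]
force: [4.2, 3.0, 1.0]
```

```bash
python3 -m jog '[[[-0.07,0,0.06],0],[[-0.07,0,0.06],0],[[-0.07,0,0.06],0],[[-0.07,0,0.06],0]]' | grep -E 't:|force|pos'
python3 -m jog '[[[0,0.05,0],0],[[0,0.05,0],0],[[0,0.05,0],0],[[0,0.05,0],0]]' | grep -E 't:|force|pos'
python3 -m jog '[[[0,-0.1,0],0],[[0,-0.1,0],0],[[0,-0.1,0],0],[[0,-0.1,0],0]]' | grep -E 't:|force|pos'
```

```text
t: 18.92
tcp_pos: [0.5267, 0.0542, 0.0656]
tool_rot: [0.427, -0.563, 0.564, -0.428]
force: [4.2, -0.1, -0.2]
t: 19.25
tcp_pos: [0.5267, 0.0543, 0.0653]
tool_rot: [0.427, -0.563, 0.564, -0.427]
force: [4.1, -2.3, 2.9]
t: 19.58
tcp_pos: [0.5267, 0.0543, 0.0656]
tool_rot: [0.427, -0.563, 0.564, -0.427]
force: [5.4, -3.2, -2.3]
```

```bash
python3 -m jog '[[[0,-0.1,0],0],[[0,-0.1,0],0],[[0,-0.1,0],0],[[0,-0.1,0],0]]' | grep -E 'force|pos'
python3 -m jog '[[[0,-0.1,0],0],[[0,-0.1,0],0],[[0,-0.1,0],0],[[0,-0.1,0],0]]' | grep -E 'force|pos'
python3 -m jog '[[[0,-0.1,0],0],[[0,-0.1,0],0],[[0,-0.1,0],0],[[0,-0.1,0],0]]' | grep -E 'force|pos'
```

```text
tcp_pos: [0.5264, 0.0542, 0.0659]
force: [4.9, -3.0, -7.0]
tcp_pos: [0.5251, 0.0542, 0.0662]
force: [5.5, -4.2, -10.6]
tcp_pos: [0.5238, 0.0541, 0.0664]
force: [4.4, -4.9, -13.9]
```

```bash
python3 -m jog '[[[0,0.15,0],0],[[0,0.28,0],0],[[0,0.28,0],0],[[0,0.28,0],0]]' 
python3 -m jog '[[[0,0,0],0],[[0,0,0],0],[[0,0,0],0],[[0,0,0],0],[[0,0,0],0],[[0,0,0],0]]' 5
python3 - <<'E'
from h import *
a=snap('top','top1')['frame']
b=cv2.imread('pics/top0.png')
cv2.imwrite('pics/cmp.png',cv2.resize(np.vstack([b[145:240,280:420],a[145:240,280:420,::-1]]),None,fx=3,fy=3,interpolation=2))
E
```

```text
t: 20.92
tcp_pos: [0.5238, 0.0544, 0.0657]
tool_rot: [-0.429, 0.564, -0.563, 0.426]
force: [-0.4, -5.9, -2.4]
finger_gap: 0.317
t: 21.42
tcp_pos: [0.5259, 0.055, 0.0663]
tool_rot: [-0.427, 0.564, -0.563, 0.427]
force: [0.4, 0.3, -0.4]
finger_gap: 0.584
```

View pics/cmp.png

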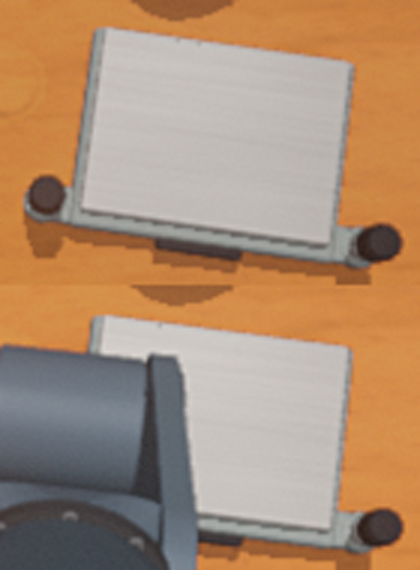

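```bash
python3 -m jog '[[[0,-2,0],0],[[0,-5,0],0],[[0,-9,0],0],[[0,-13,0],0],[[0,-17,0],0],[[0,-17,0],0]]' 5
python3 -m jog '[[[4,0,0],0],[[8,0,0],0],[[12,0,0],0],[[16,0,0],0],[[20,0,0],0],[[24,0,0],0],[[28,0,0],0],[[32,0,0],0],[[32,0,0],0],[[32,0,0],0]]'
python3 - <<'E'
from h import *
a=snap('top','top2')['frame'][:,:,::-1];b=snap('side','side2')['frame'][:,:,::-1]
cv2.imwrite('pics/fin.png',cv2.resize(np.vstack([a[130:280,120:430],b[170:330,160:470]]),None,fx=1.8,fy=1.8))
E
```

```text
t: 21.97
tcp_pos: [0.531, 0.0545, 0.2442]
tool_rot: [0.423, -0.56, 0.567, -0.431]
force: [2.6, 0.2, 0.5]
finger_gap: 0.585
t: 22.8
tcp_pos: [0.4388, -0.2553, 0.2359]
tool_rot: [-0.426, 0.565, -0.565, 0.426]
force: [0.6, 0.2, -0.9]
finger_gap: 0.586
```

View pics/fin.png

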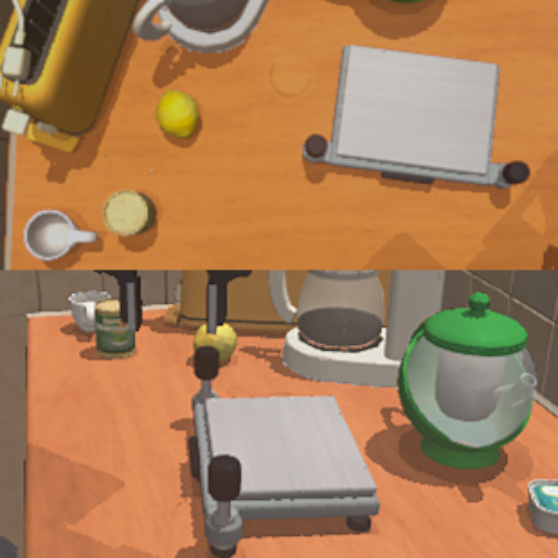

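The tin, cup and lemon are undisturbed. The scale's right corner is unchanged: (406.7,225.6) in full-frame pixels, against (407.2,225.5) at the start. Its left corner is about 2 px nearer the robot, roughly 3 mm. The robot is clear, so I hand in.

```bash
python3 -c "
from station import workorder,manip
print(workorder.sign_off(),manip.sense()['t'])"
```

```text
the job is handed in; nothing more can be done
the job is handed in; nothing more can be done
```

I turned both front knobs clockwise until their feet took weight, then handed the job in after about 23 s on the robot's clock. I can't confirm directly that all five feet carry weight: the foot loads are estimates from wrist force and knob height.

| Knob | Net turn clockwise | Screwed past first touch | Estimated foot load |
|---|---|---|---|
| Right | about 2.0 rad (2.2 rad, then 0.2 back, as it looked about 0.4 mm too far) | 0.8–1.0 mm | 4–5.5 N |
| Left | about 1.9 rad | 0.8–1.25 mm | 4.5–6.5 N |

- **Feet bearing:** both corners were clearly stiffer after turning (14–20 N/mm, against 7–10 N/mm before), so both feet bear on the worktop. A spring model of the five feet leaves about 5–12 N on the middle foot, depending on the scale's weight.
- **Checks that disagreed:** for the left foot, the force curve gave 0.8 mm and the height rise up to 1.25 mm. On the right knob, the first push-up readings were mixed with sideways strain.
- **A check that failed:** I pulled the left knob up with as much as 14 N to measure the load on its foot. The result was unclear, and that corner slid about 3 mm towards the robot; I saw it in the before and after pictures.
- **Surroundings:** the tin, cup and lemon look undisturbed in the last pictures, and the robot was clear of everything at hand-in.

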